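# Open the faulted battery tube of unknown thread hand

### The job

Turn the charger's selector until its pointer clicks in at the white off mark; then unscrew the blue cap of the tube whose lamp is red, lift it off and finish with the gripper still holding it about 10 cm straight above its tube. The two caps have opposite threads and nothing shows which is which, so try to loosen it one way and, if it stops, the other way. Leave the other cap and the things on the bench alone.

Things in the scene. Friction and masses are not known exactly. Their poses are not given: they have to be found in the camera images.
- charger: Grey two-tube charger fixed to the bench, 150 (x) x 250 (y) x 45 mm high. Origin: centre of its underside; -x is its front, roughly towards the robot. On its top: the selector at x -35 mm, the two capped tubes at (x +30, y +75) and (x +30, y -75) mm, and a lamp in front of each at (x -45, y +/-75).
- selector (a joint): Angle of the selector knob (rad), positive counterclockwise from above. 0 = pointer at the white off mark, on the knob's front (charger -x) side; the bar then lies along the charger's x. Clicks in every 0.52 rad, with about 0.1 N m; starts one or two clicks counterclockwise of off.
- selector_grip (a point): On the selector's axis at mid height of its bar, 68 mm above the bench. The knob is a black disc 42 mm across with a raised black bar to grip, 42 long x 13 mm wide, 54 to 78 mm above the bench, with a white pointer line on one end. The point's x axis lies along the bar, -x to the pointer end.
- cap_a: Blue knurled screw cap of tube_a, 50 mm across, 29 mm high, 0.05 kg. Origin: centre of its lower rim, 47 mm above the bench when home. In its loosening direction (unknown, nothing shows it) it turns easily and lifts straight off after 70 to 100 degrees from home, rising under 2 mm till then; the other way a hard stop comes within about 10 degrees.
- cap_b: The same blue cap, for tube_b; its thread has the other hand from that of cap_a.
- tube_a: Steel tube on the charger, 28 mm across with short thread ridges to 37 mm, 26 mm high, open at the top, hidden by cap_a at the start. Origin: centre of its foot, on the charger's top, 45 mm above the bench. The two tubes may stand either way round.
- tube_b: The other steel tube, alike outside, under cap_b.
- lamp_red: Red dome lamp, 24 mm across, 11 mm high, on the charger's top 75 mm in front of the tube that is to be opened (either side). Origin: centre of its underside.
- lamp_green: Green dome lamp, the same size, in front of the tube that is to be left alone.
- screwdriver: Bystander: red-handled screwdriver, 195 mm. Origin at its underside.
- elec_tape: Bystander: roll of black tape, 62 mm across, 19 mm high. Origin at its underside.
- tape_measure: Bystander: yellow tape measure, 64 mm high. Origin at its underside.
- cell_green: Bystander: loose green battery cell, 51 mm. Origin at its underside.

How it is judged:
By the outcome, as a careful person would: the job done as asked, in the order asked, and still so for the second after the job is handed in, while the arm keeps its last pose, push and grip.
It also fails if it takes over 72 s, if anything falls off the work surface, if the arm or the gripper's body presses on something with over 40 N, if the wrist force passes 120 N, or if a joint passes its speed limit or range.

### The arm

A 6-joint arm with a two-finger parallel gripper is mounted at the origin on a cart in front of the work surface, level with it; the furniture and walls round the work are solid. World frame = base frame: x ahead of the robot, y to its left, z up, the work surface at z = 0. Lengths are in mm, angles in rad, forces in N, time in s.
With the tool pointing down it reaches from about 350 to 875 mm from the base axis. Payload 4.2 kg.
Tool frame: the origin (TCP) lies midway between the tips of the shut fingers; the grasp point (between the pads) lies 19 mm behind it (arm.grasp_offset is the distance from the TCP to the grasp point, in mm); z points along the fingers, y is the line along which they close (so a half turn about z gives the same grasp; the last joint's range is limited). The gripper opens to 85 mm and grips with 20 to 120 N. Pads are 22 mm wide; open, the fingers measure 114 mm over their backs; the gripper's body (76 mm by 85 mm) begins 54 mm behind the grasp point. The pads swing forward as they close: fully open they stand 13 mm farther back than shut.
Start: joints at [1.507, 0.385, 0.008, 0, -1.194, -0.259], TCP at [198.232, 592.708, 231.312] pointing down, gripper open.
Joint ranges: [-3.14, 3.14], [-1.21, 2.06], [-1.07, 1.41], [-3.16, 2.05], [-2.99, -0.16], [-3.1, 3.1]. Speed limits (rad/s): [2.79, 2.79, 3.14, 3.14, 3.14, 3.14].

### API

Orientations are given as a unit quaternion [x, y, z, w].
In Python, from bench import arm gives the robot as it stands. The module is installed in compiled form; this text tells all that it offers.
- The arm moves only by the tool servo_tool, never from a script. Its argument "increments" is a list of rows, each a list of 7 numbers: the opening, from 0 (shut) to 1 (fully open), then the shift along the tool's x, y, z in m, then the turn, a rotation vector about the tool's x, y, z in degrees. In form: [[grip, x, y, z, ax, ay, az], ...]. A call has 1 to 12 rows; each row is the pose to reach, as a shift and turn from the pose commanded when the call began, along the tool's axes at that moment; what a row does not reach only later rows make up. A row lasts 1/8 s, in which the tool goes at most 62.5 mm and 10.7 degrees, less where a joint would pass 70% of its speed; a pose out of reach is approached as far as the arm can. A call with a gripper value outside its range is refused whole. The fingers move at their own pace and stop on an object; the grip force is fixed at half the most. Time passes only in rows, so rows that repeat a pose let the fingers close. It gives the time, the measured TCP pose, the force, the opening and the grip force at its end, in the units of the state.
- arm.read_state(): the state, without advancing time (a new reading comes with each control period).
- arm.get_image(name): name is "side" or "top" or "wrist"; returns a dict with "color" (384x512x3 uint8, red, green, blue), "fx", "fy", "cx", "cy" (pixels), "rvec" (rotation vector, rad) and "tvec" (3), from world to camera coordinates, as OpenCV has them; the wrist camera has in their place "hand_eye" (4x4, takes a point from camera to tool coordinates, whose origin is the TCP and whose axes are the flange's). Camera axes: x right, y down, z forward; pixel columns grow to the right and rows downward; lengths in mm; the calibration is good to about 2 mm. A picture is of the moment at which its call begins: read the wrist's pose just before it. There is no depth.
- arm.job_done(): hands the job in; it is judged then, once.
Trained networks look in the newest picture that a camera, given by its name, has taken for a name from the list of things; names that differ only in an ending like _2 or _b are one class to them, and where a whole thing is asked for, a point or a joint stands for the part that bears it (a point fixed in the world has none). Each returns a list of dicts, best first, with "p" (0 to 1); they miss things now and then, are a little off and sometimes report something else, mostly with a low value. They report only what shows in the picture. A call takes as long as a camera call.
- arm.look_for(camera, thing): "box" ([centre column, centre row, width, height] in pixels, round what is visible of it).
- arm.spot_point(camera, thing): "centre" ([column, row] in pixels: a listed point, or the origin of a listed thing).
The state is a dict: "clock": time; "joints": joint angles; "joint_vel": joint speeds; "joint_efforts": joint torques, N m; "position": TCP position; "ee_rot": TCP orientation; "contact_force": force on the tool from outside, world axes, zero at the start; "wrist_torque": the same for the moment, N m; "gripper_width": finger opening in mm; "grasp_force": force on a finger pad.
Only numpy, scipy, OpenCV 4.12 (cv2) and the standard library are available. Lean on these libraries where they do the work, as an engineer would, in place of code of your own. Each camera call takes 0.05 s, during which the arm holds its last target. There are 200 camera calls.

## Working session

There is one attempt and no reset: what is moved stays moved. The work goes in short steps, Python scripts to look and compute and a tool call to move; the robot and the scene stay as the last step left them, time stands still between calls to the robot, and variables do not carry over. Pictures are saved under pics/ and viewed, at most 10 in all, crops included, and the job is handed in when it is done.

Besides the shell and the picture viewer there is one more tool, called after ">>>" as a command line: name --pt "numbers of a row" for each row, then --argument value for the rest. servo_tool: Moves the arm, as the interface text tells. Its arguments: {"type":"object","properties":{"increments":{"type":"array","items":{"type":"array","items":{"type":"number"}}}},"required":["increments"]}

```bash
mkdir -p pics
cat > h.py <<'E'
import numpy as np, cv2
from scipy.spatial.transform import Rotation as R
from bench import arm
def cam(n):
    s=arm.read_state(); d=arm.get_image(n)
    K=np.array([[d['fx'],0,d['cx']],[0,d['fy'],d['cy']],[0,0,1.]])
    if n=='wrist':
        T=np.eye(4);T[:3,:3]=R.from_quat(s['ee_rot']).as_matrix();T[:3,3]=s['position']
        M=np.linalg.inv(T@np.array(d['hand_eye']))
    else:
        M=np.eye(4);M[:3,:3]=cv2.Rodrigues(np.array(d['rvec'],float))[0];M[:3,3]=np.ravel(d['tvec'])
    return d['color'],K,K@M[:3]
def tri(P1,p1,P2,p2):
    X=cv2.triangulatePoints(P1,P2,np.array(p1,float).reshape(2,1),np.array(p2,float).reshape(2,1)).ravel();return X[:3]/X[3]
def atz(P,p,z):
    A=np.column_stack([P[:,0],P[:,1],-np.array([p[0],p[1],1.])]);return np.linalg.solve(A,-(P[:,2]*z+P[:,3]))[:2]
def save(n,im): cv2.imwrite(f'pics/{n}.png',im[:,:,::-1])
E
python3 - <<'E'
from h import *
print({k:np.round(v,3) for k,v in arm.read_state().items()})
ims=[];Ps={}
for c in ['side','top','wrist']:
    im,K,P=cam(c);Ps[c]=P;save('a_'+c,im)
    for t in ['charger','selector_grip','cap_a','lamp_red','lamp_green']:
        r=arm.spot_point(c,t)[:3]; print(c,t,[(np.round(q['centre'],1),round(q['p'],2), np.round(atz(P,q['centre'],{'charger':0,'selector_grip':68,'cap_a':47}.get(t,45)),1)) for q in r])
a=cv2.imread('pics/a_side.png');b=cv2.imread('pics/a_top.png')
cv2.imwrite('pics/ab.png',cv2.resize(np.hstack([a,b]),(800,300)))
E
```

```text
{'clock': np.float64(0.0), 'joints': array([ 1.507e+00,  3.860e-01,  7.000e-03, -1.000e-03, -1.194e+00,
       -2.590e-01]), 'joint_vel': array([-0.   , -0.   , -0.001, -0.001, -0.001,  0.001]), 'joint_efforts': array([ 0.0000e+00, -3.9229e+01,  1.8840e+01,  4.1860e+00, -5.0000e-03,
       -0.0000e+00]), 'position': array([198.067, 592.16 , 230.214]), 'ee_rot': array([ 0.987, -0.161, -0.   ,  0.001]), 'contact_force': array([-0.439, -1.102, -0.661]), 'wrist_torque': array([ 0.018, -0.03 ,  0.024]), 'grasp_force': np.float64(0.0), 'gripper_width': np.float64(85.07)}
side charger [(array([232.1, 207.1]), 0.89, array([499.1, 101.3])), (array([252. , 299.9]), 0.69, array([ 581.3, -300.3]))]
side selector_grip [(array([219. , 186.4]), 0.61, array([468.9,  83. ]))]
side cap_a [(array([245.6, 202.8]), 0.88, array([543.8,  25.1])), (array([245.2, 181.5]), 0.51, array([530.1, 176.9]))]
side lamp_red []
side lamp_green [(array([213.7, 204.6]), 0.39, array([464.1,  16.2]))]
top charger [(array([217.8, 223.7]), 0.88, array([498.1, 100.4])), (array([354.2, 192.3]), 0.36, array([ 580.2, -289.9]))]
top selector_grip [(array([215.6, 234.1]), 0.55, array([466.2, 100.4]))]
top cap_a [(array([244.8, 208.6]), 0.69, array([533.8,  23.6])), (array([186.2, 210.9]), 0.62, array([530.6, 180.9]))]
top lamp_red [(array([186. , 241.1]), 0.42, array([450.3, 181. ])), (array([245.6, 234.3]), 0.42, array([465. ,  22.7]))]
top lamp_green [(array([247.6, 234.4]), 0.47, array([464.7,  17.3]))]
wrist charger []
wrist selector_grip []
wrist cap_a []
wrist lamp_red []
wrist lamp_green []
```

View pics/a_top.png

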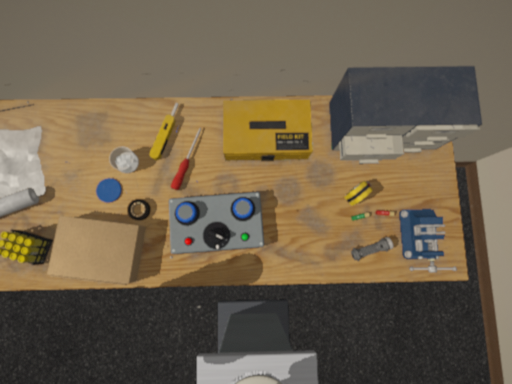

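View pics/a_side.png

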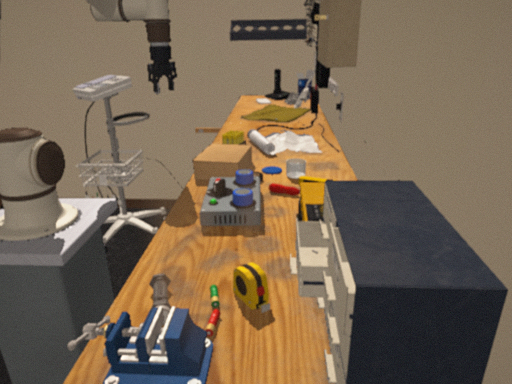

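The top view shows the charger near px (217,223), with the red lamp on the left (+y, px 188,241), the green lamp on the right (245,237) and the selector at (217,236). The side view agrees. Next I'll move the wrist camera over it.

>>> servo_tool --pt "1 0 0 -0.06 0 0 0" --pt "1 0.4 0.33 -0.09 0 0 -9" --pt "1 0.4 0.33 -0.09 0 0 -18" --pt "1 0.4 0.33 -0.09 0 0 -18" --pt "1 0.4 0.33 -0.09 0 0 -18" --pt "1 0.4 0.33 -0.09 0 0 -18" --pt "1 0.4 0.33 -0.09 0 0 -18" --pt "1 0.4 0.33 -0.09 0 0 -18" --pt "1 0.4 0.33 -0.09 0 0 -18" --pt "1 0.4 0.33 -0.09 0 0 -18" --pt "1 0.4 0.33 -0.09 0 0 -18" --pt "1 0.4 0.33 -0.09 0 0 -18"

```text
clock: 2.4
position: [472.6, 153.2, 321.3]
ee_rot: [1.0, -0.004, -0.0, -0.0]
contact_force: [0.0, -0.7, -1.3]
gripper_width: 85.1
grasp_force: 0.0
```

```bash
cat > look.py <<'E'
from h import *
import sys,json
n=sys.argv[1]
s=arm.read_state();print(s['clock'],np.round(s['position'],1),R.from_quat(s['ee_rot']).as_euler('ZYX',degrees=True).round(1),np.round(s['joints'],2))
im,K,P=cam('wrist');save(n,im);out={'P':P.tolist()}
for t,z in [('charger',0),('selector_grip',68),('cap_a',47),('lamp_red',45),('lamp_green',45)]:
    r=arm.spot_point('wrist',t)[:3];out[t]=[list(map(float,q['centre'])) for q in r]
    print(t,[(np.round(q['centre'],1),round(q['p'],2),np.round(atz(P,q['centre'],z),1)) for q in r])
json.dump(out,open(n+'.json','w'))
E
python3 look.py w1; python3 -c "
from h import *
print(np.round(arm.get_image('wrist')['hand_eye'],3))"
```

```text
2.4 [472.6 153.2 321.3] [  -0.5    0.  -180. ] [ 0.64  0.11 -0.14 -0.   -1.32  0.92]
charger [(array([279.8, 142.1]), 0.6, array([496.2, 111.2]))]
selector_grip [(array([287.6, 165.2]), 0.65, array([468.8, 105.2]))]
cap_a [(array([238.1, 127.3]), 0.69, array([523.4, 178.6])), (array([339.9, 120.5]), 0.61, array([531.9,  26.1]))]
lamp_red [(array([242.8, 175.2]), 0.59, array([449.1, 173.2]))]
lamp_green [(array([334.1, 168.9]), 0.64, array([458. ,  28.9]))]
[[-1.0000e-03 -9.6200e-01 -2.7500e-01  6.8699e+01]
 [ 1.0000e+00 -1.0000e-03 -1.0000e-03 -3.2900e-01]
 [ 0.0000e+00 -2.7500e-01  9.6200e-01 -1.4302e+02]
 [ 0.0000e+00  0.0000e+00  0.0000e+00  1.0000e+00]]
```

View pics/w1.png

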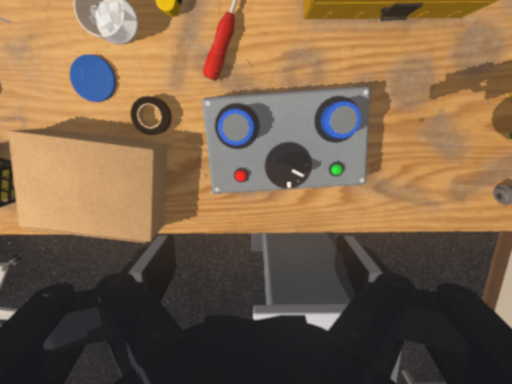

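The wrist view shows the caps at px (238,127) and (340,120), with the red lamp at (241,175) in front of the left cap. The selector is at (289,165). Its pointer shows at about (297,173), against the off mark at (290,184), so it is one or two clicks off. I'll go closer for a second view.

>>> servo_tool --pt "1 0.017 0.05 0.06 0 0 0" --pt "1 0.017 0.05 0.12 0 0 0" --pt "1 0.017 0.05 0.12 0 0 0" --pt "1 0.017 0.05 0.12 0 0 0"

```text
clock: 3.25
position: [490.3, 103.2, 202.2]
ee_rot: [1.0, -0.004, 0.001, 0.0]
contact_force: [0.1, 0.6, -0.1]
gripper_width: 85.5
grasp_force: 0.0
```

```bash
python3 look.py w2
python3 - <<'E'
from h import *
import json
a=json.load(open('w1.json'));b=json.load(open('w2.json'))
for t in ['selector_grip','cap_a','lamp_red','lamp_green']:
    for p in a[t]:
        for q in b[t]: print(t,np.round(tri(np.array(a['P']),p,np.array(b['P']),q),1))
E
```

```text
3.25 [490.3 103.2 202.2] [-4.0e-01 -1.0e-01  1.8e+02] [ 0.53  0.2  -0.34  0.   -1.04  1.03]
charger [(array([249.4, 163.8]), 0.97, array([498.3, 110.6])), (array([258. , 203.6]), 0.45, array([444. ,  99.8]))]
selector_grip [(array([256.5, 207.2]), 0.61, array([462.5, 102.1]))]
cap_a [(array([322.2, 139.9]), 0.91, array([532.2,  29.8])), (array([182.9, 149.1]), 0.7, array([523.5, 182.5]))]
lamp_red [(array([193.3, 213.1]), 0.72, array([447.8, 176.9]))]
lamp_green [(array([318.8, 204.7]), 0.68, array([457. ,  28.8])), (array([257.6, 203.8]), 0.62, array([458.7, 100.7]))]
selector_grip [469.9 104.6  84. ]
cap_a [559.7 147.9 528.6]
cap_a [524.8 177.9  63.7]
cap_a [533.4  34.9  72.3]
cap_a [546.7 110.1 316.6]
lamp_red [452.9 172.8  60.4]
lamp_green [459.1  30.5  51.1]
lamp_green [515.3  97.9 258.8]
```

View pics/w2.png

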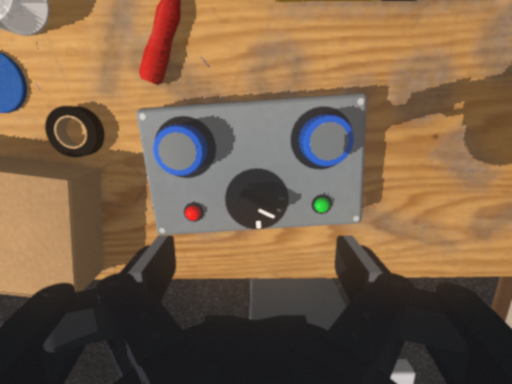

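The pointer line runs from px (259,209) to (275,217) and the off mark is at (258,225), so it is about two clicks counterclockwise. I'll work out the angle and the charger pose numerically.

Run:
```python
from h import *
import json
P=np.array(json.load(open('w2.json'))['P']); im=cv2.imread('pics/w2.png')
g=im.min(axis=2)[170:235,222:295]
n,l,st,c=cv2.connectedComponentsWithStats((g>130).astype('uint8'))
for i in range(1,n):
    if st[i,4]<6: continue
    ys,xs=np.where(l==i); 
    if st[i,4]>300: continue
    q=np.array([atz(P,(x+222,y+170),78) for x,y in zip(xs,ys)]); m=q.mean(0); w,v=np.linalg.eigh(np.cov(q.T)); 
    print(st[i],m.round(1),w.round(1),np.degrees(np.arctan2(v[1,1],v[0,1])).round(1), atz(P,c[i]+[222,170],45).round(1))
# blue cap rims
hsv=cv2.cvtColor(im,cv2.COLOR_BGR2HSV)
m=cv2.inRange(hsv,(105,150,120),(125,255,255)); m[:, :130]=0
n,l,st,c=cv2.connectedComponentsWithStats(m)
for i in range(1,n):
    if st[i,4]>200:
        ys,xs=np.where(l==i); h=cv2.convexHull(np.column_stack([xs,ys]).astype(np.int32)); e=cv2.fitEllipse(h); print(st[i],np.round(e[0],1),np.round(e[1],1),atz(P,e[0],76).round(1))
cv2.imwrite('pics/knob.png',cv2.resize(cv2.convertScaleAbs(im[90:245,130:380],alpha=2.0),None,fx=3.2,fy=3.2,interpolation=cv2.INTER_CUBIC)[:, :800])
```

```text
[ 50   0  23  20 238] [498.2  70.6] [13.8 44.9] -137.0 [490.8  66.7]
[ 55  35  18  21 204] [454.9  68.2] [12.6 45.2] 154.7 [442.1  63.9]
[36 39 17  9 62] [459.3  92.2] [ 1.3 27.7] 63.6 [447.   90.9]
[34 51  5  8 38] [446.6 100.6] [2.2 6.6] 179.8 [432.8 100.3]
[299 115  53  51 825] [325.8 139.6] [50.4 54. ] [535.   33.4]
[154 126  49  50 699] [178.  149.9] [46.8 51.7] [526.1 179.8]
```

View pics/knob.png

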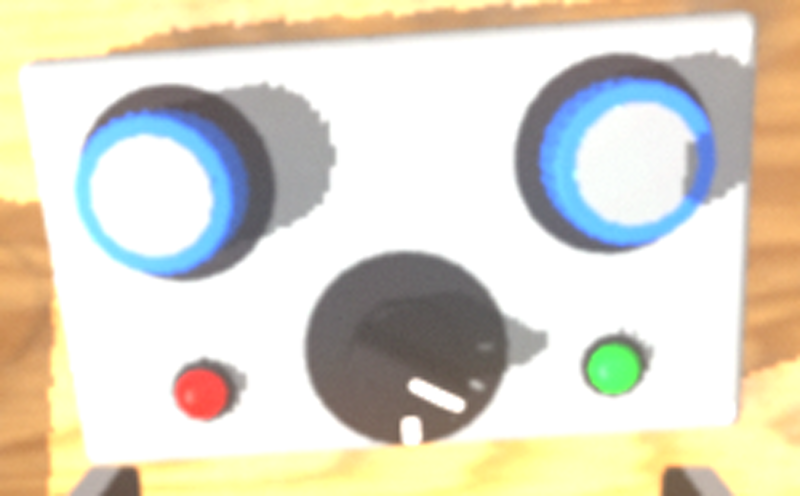

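The enlarged view shows the pointer at (437,395), 60° counterclockwise of the off mark (411,430). The bar axis is at 63.6° in the world and the charger yaw is about 3.5°. Next I'll grasp the bar.

>>> servo_tool --pt "0.5 -0.026 0 0.04 0 0 -10" --pt "0.5 -0.026 0 0.08 0 0 -20" --pt "0.5 -0.026 0 0.09 0 0 -30" --pt "0.5 -0.026 0 0.09 0 0 -40" --pt "0.5 -0.026 0 0.09 0 0 -50" --pt "0.5 -0.026 0 0.09 0 0 -60" --pt "0.5 -0.026 0 0.09 0 0 -64" --pt "0.5 -0.026 0 0.11 0 0 -64" --pt "0.5 -0.026 0 0.13 0 0 -64" --pt "0.5 -0.026 0 0.142 0 0 -64" --pt "0.5 -0.026 0 0.142 0 0 -64"

```text
clock: 4.92
position: [463.3, 102.9, 59.0]
ee_rot: [0.85, 0.526, -0.001, 0.0]
contact_force: [-0.8, -0.4, 0.1]
gripper_width: 42.6
grasp_force: 0.0
```

Run:
```python
from h import *
s=arm.read_state();print(s['position'],R.from_quat(s['ee_rot']).as_euler('ZYX',degrees=True).round(1),s['joints'].round(2) if hasattr(s['joints'],'round') else s['joints'],s['contact_force'],s['gripper_width'])
```

```text
[463.3432733  102.93988753  59.00993589] [ 6.35e+01  1.00e-01 -1.80e+02] [ 0.56  0.35 -0.57  0.   -0.65  2.12] [-0.79537252 -0.38352844  0.12178266] 42.56854256392014
```

>>> servo_tool --pt "0 0 0 0 0 0 0" --pt "0 0 0 0 0 0 0" --pt "0 0 0 0 0 0 0" --pt "0 0 0 0 0 0 0" --pt "0 0 0 0 0 0 0"

```text
clock: 5.55
position: [465.8, 102.7, 60.6]
ee_rot: [0.85, 0.527, 0.002, 0.001]
contact_force: [5.5, -5.5, -1.0]
gripper_width: 11.5
grasp_force: 61.7
```

>>> servo_tool --pt "0 0 0.002 0 0 0 8" --pt "0 0 0.002 0 0 0 16" --pt "0 0 0.002 0 0 0 24" --pt "0 0 0.002 0 0 0 32" --pt "0 0 0.002 0 0 0 40" --pt "0 0 0.002 0 0 0 48" --pt "0 0 0.002 0 0 0 56" --pt "0 0 0.002 0 0 0 60" --pt "0 0 0.002 0 0 0 60" --pt "0 0 0.002 0 0 0 60"

```text
clock: 6.8
position: [466.6, 101.8, 60.5]
ee_rot: [1.0, 0.031, 0.002, -0.0]
contact_force: [2.9, -4.2, 1.7]
gripper_width: 11.3
grasp_force: 62.0
```

Run:
```python
from h import *
s=arm.read_state();print(s['position'],R.from_quat(s['ee_rot']).as_euler('ZYX',degrees=True).round(1),s['contact_force'],s['wrist_torque'],s['gripper_width'],s['grasp_force'])
```

```text
[466.64814076 101.83385652  60.54350292] [   3.5   -0.2 -180. ] [ 2.85560279 -4.24265566  1.70130539] [-1.07767363 -0.81336942  0.0231819 ] 11.3497012667449 61.98145866394043
```

>>> servo_tool --pt "0.5 0 0 0 0 0 0" --pt "0.5 0 0 0 0 0 0" --pt "0.5 0 0 0 0 0 0" --pt "0.5 0 0 -0.04 0 0 0" --pt "0.5 0.01 0 -0.09 0 0 0" --pt "1 0.025 0 -0.14 0 0 0" --pt "1 0.025 0 -0.14 0 0 0" --pt "1 0.025 0 -0.14 0 0 0" --pt "1 0.025 0 -0.14 0 0 0"

```text
clock: 7.92
position: [489.2, 103.2, 197.9]
ee_rot: [1.0, 0.031, -0.001, 0.001]
contact_force: [0.7, 0.0, -0.2]
gripper_width: 85.6
grasp_force: 0.0
```

```bash
python3 look.py w3
python3 - <<'E'
from h import *
import json
P=np.array(json.load(open('w3.json'))['P']); im=cv2.imread('pics/w3.png')
hsv=cv2.cvtColor(im,cv2.COLOR_BGR2HSV)
m=cv2.inRange(hsv,(105,150,100),(125,255,255)); m[:, :130]=0
n,l,st,c=cv2.connectedComponentsWithStats(m)
for i in range(1,n):
    if st[i,4]>200:
        ys,xs=np.where(l==i); h=cv2.convexHull(np.column_stack([xs,ys]).astype(np.int32)); e=cv2.fitEllipse(h); print(st[i],np.round(e[0],1),np.round(e[1],1),atz(P,e[0],76).round(1))
cv2.imwrite('pics/knob3.png',cv2.resize(cv2.convertScaleAbs(im[90:245,130:380],alpha=1.5),None,fx=3.2,fy=3.2,interpolation=cv2.INTER_CUBIC)[:, :800])
E
```

```text
7.925 [489.2 103.2 197.9] [  3.5   0.2 179.9] [ 0.53  0.2  -0.34 -0.   -1.03  1.1 ]
charger [(array([251.7, 165.1]), 0.77, array([495.1, 108. ]))]
selector_grip [(array([256.4, 204.8]), 0.95, array([465.2, 100.6]))]
cap_a [(array([328.2, 140.5]), 0.93, array([535.5,  27.5])), (array([185.6, 144.1]), 0.85, array([522.4, 180.5]))]
lamp_red [(array([192.4, 208.8]), 0.66, array([448. , 173.9]))]
lamp_green [(array([319.6, 205.9]), 0.6, array([460.4,  26.7]))]
[154 118  51  52 762] [179.1 143.3] [48.5 53.2] [526.3 179.6]
[302 119  55  51 861] [329.6 143.4] [50.9 54.9] [535.1  33.6]
```

View pics/knob3.png

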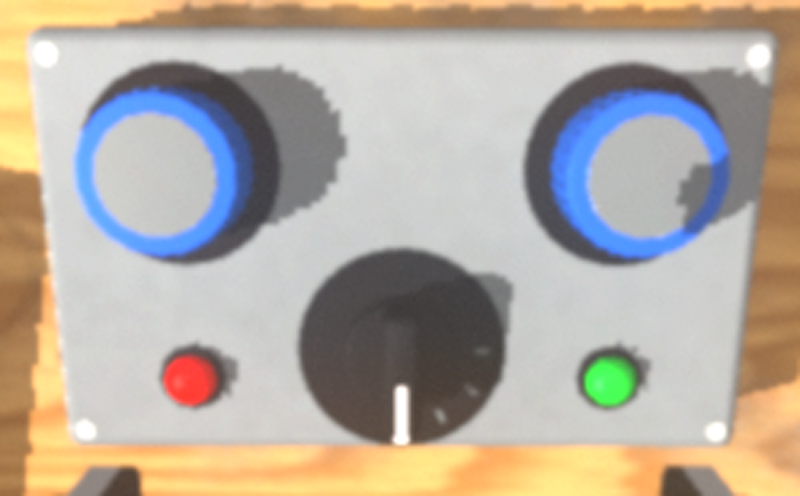

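The pointer now sits exactly on the off mark, at (401,415) in the crop. The red lamp (190,378) belongs to the left (+y) cap, so I'll go there next.

>>> servo_tool --pt "0.85 0.042 -0.06 0 0 0 10" --pt "0.85 0.042 -0.075 0.03 0 0 20" --pt "0.85 0.042 -0.075 0.07 0 0 30" --pt "0.85 0.042 -0.075 0.08 0 0 40" --pt "0.85 0.042 -0.075 0.08 0 0 50" --pt "0.85 0.042 -0.075 0.09 0 0 53" --pt "0.85 0.042 -0.075 0.11 0 0 53" --pt "0.85 0.042 -0.075 0.13 0 0 53" --pt "0.85 0.042 -0.075 0.146 0 0 53" --pt "0.85 0.042 -0.075 0.146 0 0 53"

```text
clock: 9.48
position: [526.8, 180.5, 52.0]
ee_rot: [0.908, -0.419, -0.001, 0.001]
contact_force: [-0.3, -0.0, 0.8]
gripper_width: 72.6
grasp_force: 0.0
```

>>> servo_tool --pt "0 0 0 0 0 0 0" --pt "0 0 0 0 0 0 0" --pt "0 0 0 0 0 0 0" --pt "0 0 0 0 0 0 0" --pt "0 0 0 0 0 0 0"

```text
clock: 10.1
position: [527.5, 180.8, 54.4]
ee_rot: [0.908, -0.418, 0.0, -0.0]
contact_force: [-2.5, -1.3, 5.9]
gripper_width: 47.4
grasp_force: 62.0
```

```bash
cat > st.py <<'E'
from h import *
s=arm.read_state();print(s['clock'],np.round(s['position'],1),R.from_quat(s['ee_rot']).as_euler('ZYX',degrees=True).round(1),'F',np.round(s['contact_force'],1),'T',np.round(s['wrist_torque'],2),s['gripper_width'].round(1),s['grasp_force'].round(1),'j6',np.round(s['joints'][5],2))
E
python3 st.py
```

```text
Traceback (most recent call last):
  File "st.py", line 2, in <module>
    s=arm.read_state();print(s['clock'],np.round(s['position'],1),R.from_quat(s['ee_rot']).as_euler('ZYX',degrees=True).round(1),'F',np.round(s['contact_force'],1),'T',np.round(s['wrist_torque'],2),s['gripper_width'].round(1),s['grasp_force'].round(1),'j6',np.round(s['joints'][5],2))
                                                                                                                                                                                                      ^^^^^^^^^^^^^^^^^^^^^^^^
AttributeError: 'float' object has no attribute 'round'
```

>>> servo_tool --pt "0 0 0 -0.001 0 0 -4" --pt "0 0 0 -0.001 0 0 -8" --pt "0 0 0 -0.001 0 0 -12" --pt "0 0 0 -0.001 0 0 -16" --pt "0 0 0 -0.001 0 0 -16"

```text
clock: 10.72
position: [527.4, 183.1, 54.6]
ee_rot: [0.957, -0.289, 0.0, -0.002]
contact_force: [-4.4, 6.4, 0.8]
gripper_width: 47.7
grasp_force: 63.0
```

```bash
sed -i "s/s\['gripper_width'\].round(1),s\['grasp_force'\].round(1)/s['gripper_width'],s['grasp_force']/" st.py; python3 st.py
```

```text
10.725 [527.4 183.1  54.6] [-3.360e+01  1.000e-01 -1.798e+02] F [-4.4  6.4  0.8] T [ 2.03  1.3  -0.21] 47.709553216684235 62.98167899250984 j6 0.36
```

>>> servo_tool --pt "0 0 0 0 0 0 -4" --pt "0 0 0 0 0 0 -8" --pt "0 0 0 0 0 0 -8"

```text
clock: 11.1
position: [528.4, 183.0, 55.0]
ee_rot: [0.975, -0.222, 0.001, -0.002]
contact_force: [-1.8, 5.4, 0.2]
gripper_width: 47.5
grasp_force: 72.2
```

```bash
python3 st.py; python3 look.py w4
```

```text
11.1 [528.4 183.   55. ] [-2.570e+01 -1.000e-01 -1.797e+02] F [-1.8  5.4  0.2] T [ 1.72  0.57 -0.72] 47.49172373076839 72.24607402458787 j6 0.5
11.1 [528.4 183.   55. ] [-2.570e+01 -1.000e-01 -1.797e+02] [ 0.62  0.46 -0.37 -0.   -0.73  0.5 ]
charger [(array([362.5, 196.5]), 0.7, array([500.4, 105.3]))]
selector_grip [(array([436.5, 286.3]), 0.66, array([464. , 102.1]))]
cap_a [(array([256.4, 238.6]), 0.67, array([524.1, 184. ])), (array([509.9, 109.4]), 0.58, array([533.7,  29.5]))]
lamp_red [(array([314.4, 322.6]), 0.37, array([449.5, 175.9]))]
lamp_green []
```

The torque rose to 0.7 N m, so this looks like the stop. I'll try the other way.

>>> servo_tool --pt "0 0 0 0 0 0 8" --pt "0 0 0 0 0 0 16" --pt "0 0 0 0 0 0 24" --pt "0 0 0 0 0 0 32" --pt "0 0 0 0 0 0 40" --pt "0 0 0 0 0 0 40"

```text
clock: 12.15
position: [527.4, 180.4, 54.8]
ee_rot: [0.841, -0.54, 0.0, 0.0]
contact_force: [-1.6, -2.7, 3.6]
gripper_width: 47.6
grasp_force: 70.8
```

```bash
python3 st.py
```

```text
12.15 [527.4 180.4  54.8] [-65.4  -0.  180. ] F [-1.6 -2.7  3.6] T [-0.76  0.37 -0.05] 47.6088565578577 70.84405574016273 j6 -0.19
```

>>> servo_tool --pt "0 0 0 0 0 0 8" --pt "0 0 0 0 0 0 16" --pt "0 0 0 0 0 0 24" --pt "0 0 0 0 0 0 32" --pt "0 0 0 0 0 0 40" --pt "0 0 0 0 0 0 48" --pt "0 0 0 0 0 0 56" --pt "0 0 0 0 0 0 64" --pt "0 0 0 0 0 0 72" --pt "0 0 0 0 0 0 76" --pt "0 0 0 0 0 0 76"

```text
clock: 13.52
position: [526.0, 179.4, 54.7]
ee_rot: [-0.331, 0.944, -0.001, -0.002]
contact_force: [-4.0, -3.6, 8.0]
gripper_width: 47.6
grasp_force: 71.2
```

```bash
python3 st.py
```

```text
13.525 [526.  179.4  54.7] [-141.4   -0.3 -180. ] F [-4.  -3.6  8. ] T [-1.09  1.34  0.03] 47.561346743884876 71.18841036222875 j6 -1.52
```

>>> servo_tool --pt "0 0 0 -0.003 0 0 0" --pt "0 0 0 -0.006 0 0 0" --pt "0 0 0 -0.008 0 0 0" --pt "0 0 0 -0.008 0 0 0"

```text
clock: 14.02
position: [525.8, 180.3, 61.5]
ee_rot: [-0.33, 0.944, -0.0, -0.002]
contact_force: [-5.6, 0.0, -2.2]
gripper_width: 47.7
grasp_force: 70.3
```

```bash
python3 st.py
```

```text
14.025 [525.8 180.3  61.5] [-141.5   -0.2  179.9] F [-5.6  0.  -2.2] T [-0.44  1.67  0.04] 47.68029566549636 70.34102220553905 j6 -1.52
```

>>> servo_tool --pt "0 0 0 -0.02 0 0 0" --pt "0 0 0 -0.05 0 0 0" --pt "0 0 0 -0.08 0 0 0" --pt "0 0 0 -0.103 0 0 0" --pt "0 0 0 -0.103 0 0 0" --pt "0 0 0 -0.103 0 0 0"

```text
clock: 14.78
position: [527.8, 181.3, 164.9]
ee_rot: [-0.33, 0.944, 0.0, 0.0]
contact_force: [-0.0, -0.6, -0.4]
gripper_width: 47.7
grasp_force: 70.4
```

```bash
python3 st.py
python3 - <<'E'
from h import *
im,K,P=cam('wrist');im2,_,P2=cam('side');im3,_,P3=cam('top')
for c,p in (('wrist',P),('side',P2),('top',P3)):
    for t,z in (('cap_a',157),('tube_a',45),('selector_grip',68)): print(c,t,[(np.round(q['centre'],1),round(q['p'],2),atz(p,q['centre'],z).round(1)) for q in arm.spot_point(c,t)[:3]])
b=cv2.resize(im2[130:260,150:320],(494,384))
cv2.imwrite('pics/fin.png',cv2.resize(np.hstack([im,b]),(800,305))[:,:,::-1])
E
```

```text
14.775 [527.8 181.3 164.9] [-141.5    0.   180. ] F [-0.  -0.6 -0.4] T [-0.01  0.02 -0.03] 47.735064841798604 70.42033755686134 j6 -1.52
wrist cap_a [(array([255.2, 240.1]), 0.93, array([530. , 184.5])), (array([122.6,  95.8]), 0.82, array([508.2,  77.7]))]
wrist tube_a [(array([256.2, 186.8]), 0.66, array([526.2, 182.9]))]
wrist selector_grip [(array([227.2,  76.4]), 0.71, array([462.7, 101.6]))]
side cap_a [(array([243.8, 141.4]), 0.61, array([526.1, 207.8])), (array([244.1, 199.7]), 0.52, array([ 563.2, -210.1]))]
side tube_a []
side selector_grip [(array([218.5, 184.1]), 0.74, array([465.1,  99.9]))]
top cap_a [(array([243.5, 208.4]), 0.69, array([521.6,  25.8])), (array([177.5, 206.9]), 0.45, array([528.2, 182.3]))]
top tube_a [(array([186.3, 214.1]), 0.45, array([522.2, 180.9]))]
top selector_grip [(array([215.3, 234.9]), 0.64, array([464.1, 101.2]))]
```

View pics/fin.png

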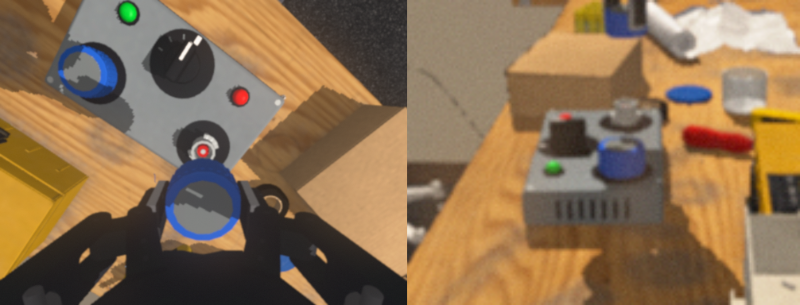

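The cap is in the gripper at (203,200) and the tube is bare at (203,150). I'll re-check the selector angle before handing in.

Run:
```python
from h import *
im,K,P=cam('wrist');save('f2',im)
x0,y0=180,25;g=im.min(axis=2)[y0:130,x0:280]
n,l,st,c=cv2.connectedComponentsWithStats((g>150).astype('uint8'))
for i in range(1,n):
    if 6<st[i,4]<300:
        ys,xs=np.where(l==i);q=np.array([atz(P,(x+x0,y+y0),78) for x,y in zip(xs,ys)]);w,v=np.linalg.eigh(np.cov(q.T));print(st[i],q.mean(0).round(1),w.round(1),np.degrees(np.arctan2(v[1,1],v[0,1])).round(1),atz(P,c[i]+[x0,y0],50).round(1))
cv2.imwrite('pics/f2c.png',cv2.resize(im[20:130,170:290],None,fx=5,fy=5,interpolation=cv2.INTER_CUBIC)[:,:,::-1])
```

```text
[64 20 10 13 78] [438.2 104.7] [2.1 5.9] -176.8 [434.1 100.7]
[ 45  29  17  23 126] [453.2 101.2] [ 1.2 29.9] -176.9 [450.9  96.7]
[92 54  8 12 53] [444.3 136.3] [1.7 5.2] 70.1 [440.9 136.1]
[96 77  4  4  8] [453.9 147.1] [0.5 0.7] 74.3 [451.7 148.2]
```

View pics/f2c.png

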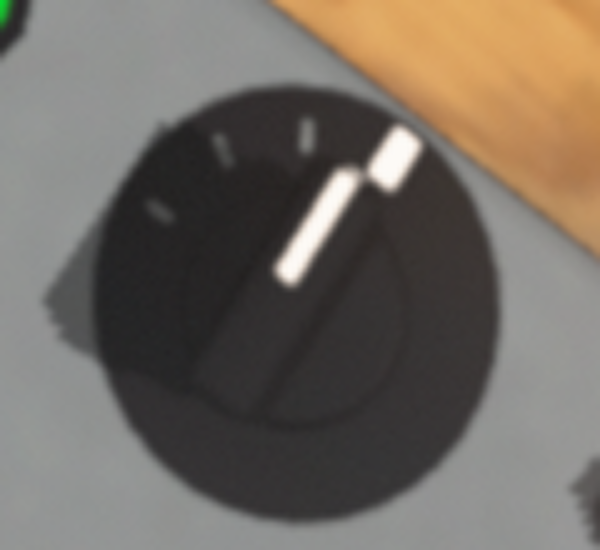

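The pointer line (315,225) is parallel to the off mark (395,157). Both lie at 3.1° in the world, the same as the charger's yaw. The small offset between them is parallax, so the selector is at off.

```bash
python3 -c "
from bench import arm
print(arm.job_done())"
```

```text
the job is handed in; nothing more can be done
None
```

The selector is at the off mark, and the red-lamp tube's cap came loose clockwise and is held about 11 cm above its home position, straight over its tube; the job is handed in at about 15 s on the robot's clock.

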